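# Load the walnut plate and hold the laser's enable plunger

### The arm

A 7-joint arm with a two-finger parallel gripper is mounted at the origin on the work surface. World frame = base frame: x ahead of the robot, y to its left, z up, the work surface at z = 0. Lengths are in m, angles in rad, forces in N, time in s.
With the tool pointing down it reaches from about 0.4 to 0.85 m from the base axis. Payload 10.4 kg.
Tool frame: the origin (TCP) lies midway between the tips of the shut fingers; the grasp point (between the pads) lies 19 mm behind it; z points along the fingers, y is the line along which they close (so a half turn about z gives the same grasp; the last joint's range is limited). The gripper opens to 87 mm and grips with 3 to 60 N. Pads are 19 mm wide; open, the fingers measure 117 mm over their backs; the gripper's body (75 mm by 190 mm) begins 51 mm behind the grasp point.
Start: joints at [1.312, 0.332, -0.065, 1.46, 0.022, 1.35, -0.088], TCP at [0.146, -0.608, 0.223] pointing down, gripper open.
Joint ranges: [-2.6, 2.6], [-0.5, 2.12], [-1.47, 1.34], [0.16, 2.42], [-1.27, 4.41], [0.06, 2.06], [-2.6, 2.6]. Speed limits (rad/s): [2.22, 2.22, 2.79, 2.79, 3.14, 3.14, 3.14].

### API

Orientations are given as a unit quaternion [x, y, z, w].
In Python, from bench import r gives the robot as it stands.
- The arm moves only by the tool arm_command, never from a script. Its argument "moves" is one flat list of numbers, 4 for each row, row after row: the shift along the tool's x, y, z in cm, then the turn about the tool's z in degrees. A call has 1 to 12 rows; each row shifts and turns the commanded pose from where the row before left it, along the tool's axes as they then stand; what a row does not reach is not made up. A row lasts 1/12 s, in which the tool goes at most 41.7 mm and 7.16 degrees, less where a joint would pass 70% of its speed; a pose out of reach is approached as far as the arm can. A call with a gripper value outside its range is refused whole. "fingers" is the opening in per cent of the stroke, from 0 (shut) to 100 (fully open), set as the call begins (left out, the last holds). The fingers move at their own pace and stop on an object; "squeeze" is the grip in N (left out, the last holds). Time passes only in rows, so rows that do not move let the fingers close. It gives the time, the measured TCP pose, the force, the opening and the grip force at its end, in the units of the state.
- r.read_state(): the state, without advancing time (a new reading comes with each control period).
- r.camera(name): name is "scene" or "top" or "wrist"; returns the picture (480x640x3 uint8, red, green, blue); there is no depth.
- r.camera_info(name): a dict with "fx", "fy", "cx", "cy" (pixels), "k1" (the pictures are not rectified: a ray, as slopes to the right and down, at radius r is drawn at 1 + k1 r^2 times it, then the intrinsics apply), "origin" and "attitude" of the camera in the world. Camera axes: x right, y up, looking along -z (the intrinsics and any distortion apply to the point x, -y, -z); pixel columns grow to the right and rows downward; lengths in m; the calibration is good to about 2 mm. A picture is of the moment at which its call begins: read the wrist's pose just before it. camera_info takes no time and is no camera call; for the wrist camera it gives the pose at the moment of the call.
- r.close_job(): hands the job in; it is judged then, once.
The state is a dict: "time": time; "joint_positions": joint angles; "joint_vel": joint speeds; "joint_torque": joint torques, N m; "ee_pos": TCP position; "eef_rot": TCP orientation; "ft_force": force on the tool from outside, world axes, zero at the start; "torque": the same for the moment, N m; "width": finger opening in m; "grip_force": force on a finger pad.
Only numpy, scipy, OpenCV 4.12 (cv2) and the standard library are available. Lean on these libraries where they do the work, as an engineer would, in place of code of your own. Each camera call takes 0.05 s, during which the arm holds its last target. There are 200 camera calls.

### The job

Take the walnut plate off its sloping easel and stand it upright on its long edge in the slot of the laser marking station, seated on the slot floor, centred along the slot, with the brass-inlaid face towards the laser, and let go of it. Then press the green enable plunger with the fingertips to half of its travel (about 8 mm) and keep it there: the program finishes while still holding it, not pressed so far that it bottoms out. Leave the red stop plunger unpressed and do not disturb the other things on the bench.

Things in the scene. Friction and masses are not known exactly. Their poses are not given: they have to be found in the camera images.
- plate: Loose dark walnut plate, 120 (its y) x 90 (z) x 10 mm (x), 60 to 115 g. Origin: middle of the lower long edge. Brass vine inlay on its +x face. Starts leaning on the easel 28 degrees back from upright, upper long edge nearer the robot, about 110 mm above the bench, inlay looking up and away. Its upper 40 mm stick out free past the easel: grip both faces there with a tool tilted about 28 degrees.
- plate_centre (a point): Centre of the walnut plate (45 mm above its origin along its z); axes as the plate's.
- plate_face (a point): Centre of the plate's brass-inlaid +x face; axes as the plate's.
- easel: Fixed wooden easel, base 110 x 100 mm, origin under it at bench height. At zero yaw its slope rises towards the robot (-x). Its slab, 90 mm wide and 8 mm thick, supports the lower 48 mm of the plate; a lip at the bottom stands 4 mm prouder than the plate's face. The plate's lower edge starts 30 mm in +x of this origin and 30 mm above it.
- station: Fixed laser station: aluminium base 250 (x) x 130 (y) x 12 mm, from -40 to +210 mm in x. Two dark steel walls, 6 mm thick, 90 mm long (y), 24 mm high above the base, form a slot 16 mm wide along y, centred on the origin in plan. Black finned laser head, 66 mm wide, on the +x side from x = 82 (brass lens ring) to 200 mm, top 90 mm above the bench. Origin at bench height.
- slot (a point): Middle of the slot's floor, 12 mm above the bench: x across the slot towards the laser, y along the slot, z up. The slot is open at both ends and at the top; a plate seated here has its centre 45 mm above this point.
- enable_box: Fixed pedestal of the green enable plunger: round foot 68 mm diameter, grey body 54 mm diameter, 34 mm high; origin at bench height on the axis. Its place and the red one's may be swapped.
- enable_top (a point): Centre of the top of the green round cap (40 mm diameter, 10 mm thick); 64 mm above the bench when free, 56 mm at half travel, 48 mm when bottomed. It moves with the cap.
- enable (a joint): Travel of the green plunger in m, 0 free, growing downward to 0.016 bottomed. Spring: 2.4 N to start plus 0.6 N per mm, about 7 N at half travel, 12 N at the bottom. The stem below the cap is green for its upper 8 mm and white below: at half travel the white has just about vanished into the pedestal.
- stop_box: Fixed pedestal of the red stop plunger, same shape as the green one.
- stop (a joint): Travel of the red plunger in m, 0 free, 0.016 bottomed; same spring. To be left alone.
- oil: Loose amber bottle, 44 mm diameter, 95 mm high, origin under it. Bystander.
- hammer: Loose hammer lying on the left of the bench. Bystander.
- graver: Loose graver, 130 mm long with pale wooden handle, lying near the robot, ahead of its base. Bystander.
- loupe: Loose black eye loupe, 36 mm diameter, 30 mm high, standing between the robot and the easel and station; origin under it. Bystander.
- tin: Loose round metal tin with brass lid, 60 mm diameter, 40 mm high, standing left of the easel and station, nearer the robot; origin under it. Bystander.
Things that resemble listed ones, but are neither listed nor needed, are in the scene too. Leave any blue look-alike of the enable_box alone.

How it is judged:
By the outcome, as a careful person would: the job done as asked, in the order asked, and still so for the second after the job is handed in, while the arm keeps its last pose, push and grip.
It also fails if it takes over 48 s, if anything falls off the work surface, if the arm or the gripper's body presses on something with over 40 N, if the wrist force passes 120 N, or if a joint passes its speed limit or range.

## Working session

There is one attempt and no reset: what is moved stays moved. The work goes in short steps, Python scripts to look and compute and a tool call to move; the robot and the scene stay as the last step left them, time stands still between calls to the robot, and variables do not carry over. Pictures are saved under pics/ and viewed, at most 12 in all, crops included, and the job is handed in when it is done.

Besides the shell and the picture viewer there is one more tool, called as name(argument=value, ...) on one line, values as JSON. arm_command: Moves the arm, as the interface text tells. Its arguments: {"type":"object","properties":{"moves":{"type":"array"},"fingers":{"type":"number"},"squeeze":{"type":"number"}},"required":["moves"]}

```bash
mkdir -p pics; ls; python3 - <<'E'
from bench import r
import cv2,numpy as np
s=r.read_state(); print({k:np.round(v,3).tolist() for k,v in s.items()})
ims=[]
for n in("scene","top"):
    im=r.camera(n); cv2.imwrite(f"pics/{n}0.png",im[:,:,::-1]); print(n,r.camera_info(n))
print(r.camera_info("wrist"))
E
```

```text
pics
{'time': 0.0, 'joint_positions': [1.312, 0.333, -0.065, 1.461, 0.022, 1.35, -0.088], 'joint_vel': [0.0, 0.002, 0.0, -0.0, -0.0, -0.001, 0.001], 'joint_torque': [-0.0, -62.325, 0.024, -38.99, -0.061, 0.04, 0.0], 'ee_pos': [0.146, -0.607, 0.222], 'eef_rot': [0.993, 0.118, -0.0, -0.001], 'ft_force': [-0.676, 0.375, 0.102], 'torque': [0.008, 0.026, 0.034], 'grip_force': 0.0, 'width': 0.087}
scene {'fx': 512.6949374038445, 'fy': 512.6949374038445, 'cx': 325.5361232075225, 'cy': 242.77269814148488, 'k1': 0.023811701873852006, 'origin': array([ 1.26333671, -0.23826986,  0.98627301]), 'attitude': array([0.2873191 , 0.19498402, 0.52834761, 0.77477595])}
top {'fx': 480.0131561950253, 'fy': 480.0131561950253, 'cx': 324.2946186090363, 'cy': 240.90514775712552, 'k1': -0.09850753190286074, 'origin': array([0.40601619, 0.03915414, 1.11358564]), 'attitude': array([ 0.04678795, -0.03782992, -0.70145356,  0.71017089])}
{'fx': 358.16038087335346, 'fy': 358.16038087335346, 'cx': 313.9777798410204, 'cy': 235.13873456325967, 'k1': -0.006301918261603744, 'origin': array([ 0.21636601, -0.59057557,  0.38451384]), 'attitude': array([-0.10356613,  0.0828293 , -0.61354446,  0.77844496])}
```

View pics/scene0.png

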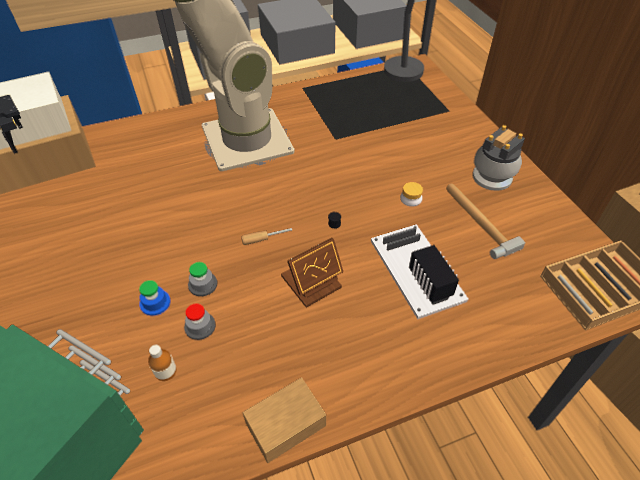

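View pics/top0.png

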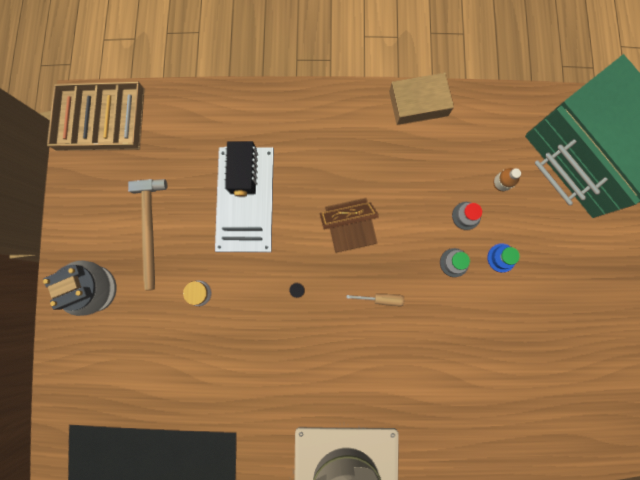

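The plate leans on the easel at scene (315,268) / top (348,213). The station is at scene (420,270) / top (245,200). The grey-bodied green plunger is at scene (202,278) / top (458,261), the red one at top (470,213), and the blue look-alike at top (505,257).

```bash
cat > h.py <<'E'
import numpy as np,cv2
from scipy.spatial.transform import Rotation as R
def cam(ci):
    K=np.array([[ci["fx"],0,ci["cx"]],[0,ci["fy"],ci["cy"]],[0,0,1]]);return K,np.array([ci["k1"],0,0,0,0.]),R.from_quat(ci["attitude"]).as_matrix()@np.diag([1,-1,-1]),np.array(ci["origin"])
def proj(ci,P):
    K,d,M,o=cam(ci);return cv2.projectPoints((np.atleast_2d(P)-o)@M,np.zeros(3),np.zeros(3),K,d)[0][:,0]
def ray(ci,uv):
    K,d,M,o=cam(ci);n=cv2.undistortPoints(np.atleast_2d(uv).astype(float).reshape(-1,1,2),K,d)[:,0]
    v=np.c_[n,np.ones(len(n))]@M.T;return o,v/np.linalg.norm(v,axis=1)[:,None]
def onz(ci,uv,z):
    o,v=ray(ci,uv);return o+v*((z-o[2])/v[:,2])[:,None]
def tri(rays):
    A=0;b=0
    for o,v in rays:
        Q=np.eye(3)-np.outer(v,v);A=A+Q;b=b+Q@o
    return np.linalg.solve(A,b)
E
python3 - <<'E'
from bench import r
from h import *
T=r.camera_info("top");S=r.camera_info("scene");W=r.camera_info("wrist")
t=cv2.imread("pics/top0.png");s=cv2.imread("pics/scene0.png")
print("base proj",proj(T,[[0,0,0],[.146,-.608,.22]]),proj(S,[[0,0,0],[.146,-.608,.22]]))
def blobs(im,lo,hi,mn=40):
    m=cv2.inRange(cv2.cvtColor(im,cv2.COLOR_BGR2HSV),lo,hi)
    n,_,st,c=cv2.connectedComponentsWithStats(m)
    return [(c[i].round(1),st[i].tolist()) for i in range(1,n) if st[i,4]>mn]
for nm,lo,hi in(("green",(50,150,100),(75,255,255)),("red",(0,220,150),(4,255,255))):
    for q,im,ci in(("top",t,T),("scene",s,S)):
        for c,st in blobs(im,lo,hi): print(nm,q,c,st,onz(ci,c,.062).round(3))
s2=R.from_quat(r.read_state()["eef_rot"]).as_matrix();print(s2.round(3));print((s2.T@(W["origin"]-r.read_state()["ee_pos"])).round(3))
# upscaled crops side by side
a=cv2.resize(t[130:270,200:400],None,fx=3.9,fy=3.9,interpolation=cv2.INTER_CUBIC)
b=cv2.resize(s[215:325,270:480],None,fx=3.8,fy=3.8,interpolation=cv2.INTER_CUBIC)
cv2.imwrite("pics/ta.png",a);cv2.imwrite("pics/sb.png",b);print(a.shape,b.shape)
E
```

```text
base proj [[345.1473941  478.46957986]
 [666.10043562 435.45544819]] [[246.54308972 139.35894705]
 [ -8.28989928 159.39788689]]
green top [509.8 255.6] [502, 248, 16, 16, 211] [[ 0.504 -0.359  0.062]]
green top [460.3 260.5] [453, 253, 16, 16, 205] [[ 0.492 -0.247  0.062]]
green scene [198.1 269.1] [190, 263, 17, 14, 188] [[ 0.493 -0.245  0.062]]
green scene [148.3 287.8] [140, 281, 18, 15, 203] [[ 0.505 -0.358  0.062]]
red scene [194.6 311.5] [186, 304, 18, 16, 229] [[ 0.603 -0.277  0.062]]
[[ 0.972  0.234 -0.   ]
 [ 0.234 -0.972  0.001]
 [-0.    -0.001 -1.   ]]
[ 0.072 -0.    -0.163]
(546, 780, 3) (418, 798, 3)
```

View pics/ta.png

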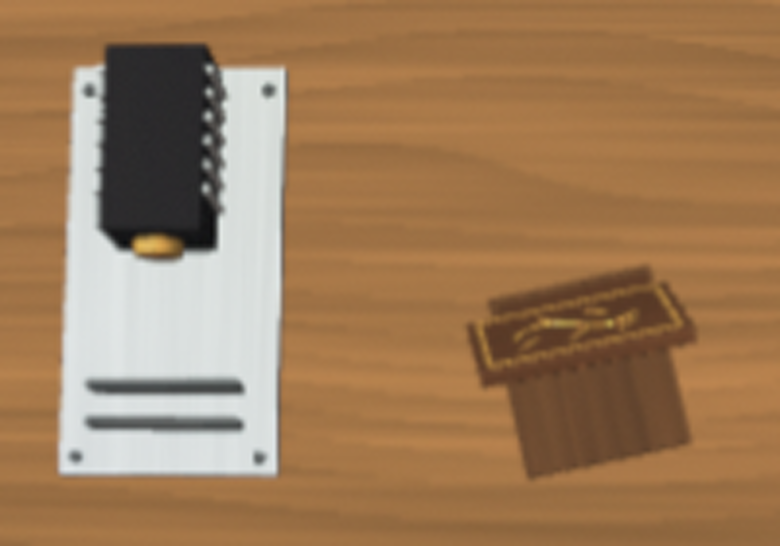

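View pics/sb.png

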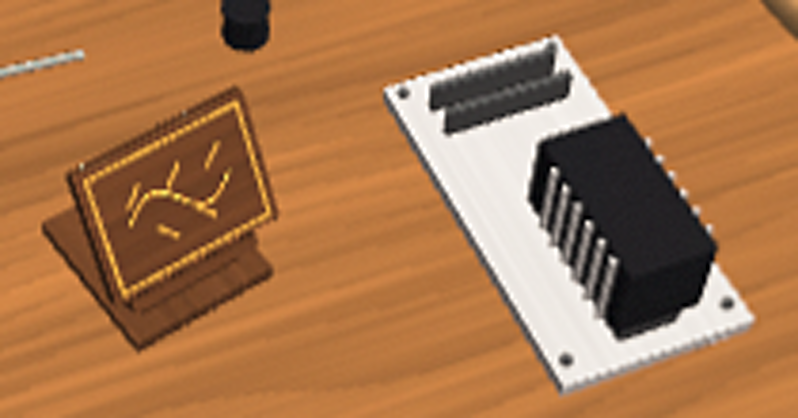

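The top crop shows the leaning plate, its upper edge running (490,385)–(697,340), and the station base with corners at (75,67), (287,67), (278,475) and (58,475). The moves can't tilt the tool, so I'll swing the plate upright on the easel with a light closing grip and then lift it. Next I measure the plate and station poses.

```bash
python3 - <<'E'
from bench import r
from h import *
T=r.camera_info("top");S=r.camera_info("scene")
t=cv2.imread("pics/top0.png");s=cv2.imread("pics/scene0.png")
def quad(m):
    c=max(cv2.findContours(m,cv2.RETR_EXTERNAL,cv2.CHAIN_APPROX_NONE)[0],key=cv2.contourArea)
    h=cv2.convexHull(c); 
    return cv2.approxPolyN(h,4,epsilon_percentage=-1.0,ensure_convex=True).reshape(-1,2).astype(float)
def roi(im,x0,y0,x1,y1,lo,hi,k=3):
    m=cv2.inRange(cv2.cvtColor(im,cv2.COLOR_BGR2HSV),lo,hi);z=np.zeros_like(m);z[y0:y1,x0:x1]=m[y0:y1,x0:x1]
    return cv2.morphologyEx(z,cv2.MORPH_CLOSE,np.ones((k,k)))
# station base: white
for im,ci,b in((t,T,(205,135,285,260)),(s,S,(365,215,475,320))):
    q=quad(roi(im,*b,(0,0,120),(180,60,255),9)); print("station",q.tolist());print(onz(ci,q,.012).round(4).tolist())
# brass border of plate
qs=[]
for im,ci,b in((t,T,(310,190,385,235)),(s,S,(280,230,348,300))):
    q=quad(roi(im,*b,(18,120,130),(32,255,255),5)); print("brass",q.tolist()); qs.append(q)
np.savez("q.npz",t=qs[0],s=qs[1])
o1,v1=ray(T,qs[0]);o2,v2=ray(S,qs[1])
for i in range(4):
    best=min(range(4),key=lambda j:abs(np.dot(np.cross(v1[i],v2[j]),o2-o1))/np.linalg.norm(np.cross(v1[i],v2[j])))
    for j in range(4):
        n=np.cross(v1[i],v2[j]); d=abs(np.dot(n,o2-o1))/np.linalg.norm(n); p=tri([(o1,v1[i]),(o2,v2[j])])
        if d<.012 and p[2]>0.02 and p[2]<.13: print(i,j,p.round(4),"gap",round(d,4))
E
```

```text
station [[273.0, 147.0], [271.0, 251.0], [214.0, 251.0], [218.0, 147.0]]
[[0.7624, 0.1792, 0.012], [0.5135, 0.1769, 0.012], [0.5119, 0.3101, 0.012], [0.7621, 0.3116, 0.012]]
station [[469.0, 301.0], [417.0, 318.0], [370.0, 238.0], [416.0, 224.0]]
[[0.7675, 0.3093, 0.012], [0.7648, 0.1775, 0.012], [0.5118, 0.1791, 0.012], [0.5113, 0.3099, 0.012]]
brass [[347.0, 212.0], [347.0, 213.0], [339.0, 213.0], [339.0, 212.0]]
brass [[329.0, 271.0], [304.0, 274.0], [304.0, 266.0], [316.0, 258.0]]
0 3 [0.5906 0.0049 0.1012] gap 0.0003
1 3 [0.5889 0.0051 0.0991] gap 0.0004
2 0 [0.5988 0.0267 0.0529] gap 0.0114
3 0 [0.6006 0.0264 0.0552] gap 0.0106
```

```bash
python3 - <<'E'
from bench import r
from h import *
T=r.camera_info("top");S=r.camera_info("scene");W=r.camera_info("wrist")
tc=np.array([(487,368),(692,322),(660,288),(480,322)])/3.9+[200,130]
sc=np.array([(240,100),(83,180),(125,300),(274,212)])/3.8+[270,215]
o1,v1=ray(T,tc);o2,v2=ray(S,sc)
P=np.array([tri([(o1,v1[i]),(o2,v2[i])]) for i in range(4)]);print(P.round(3))
c=P.mean(0);a=(P[0]-P[1]+P[3]-P[2])/2;b=(P[0]-P[3]+P[1]-P[2])/2
print("face centre",c.round(3),"long",np.linalg.norm(a),"yaw",np.degrees(np.arctan2(-a[0],a[1])),"up",b.round(3),"lean",np.degrees(np.arctan2(np.hypot(*b[:2]),b[2])))
st=r.read_state();M=R.from_quat(st["eef_rot"]).as_matrix()
print("cam axes in tool",(M.T@cam(W)[2]).round(3).tolist())
E
```

```text
[[ 0.563  0.054  0.107]
 [ 0.589 -0.055  0.112]
 [ 0.624 -0.044  0.033]
 [ 0.601  0.061  0.04 ]]
face centre [0.594 0.004 0.073] long 0.1101310597397634 yaw 12.879985367445546 up [-0.036 -0.009  0.073] lean 26.981158146638947
cam axes in tool [[-0.0, -0.965, -0.263], [1.0, -0.0, -0.001], [0.001, -0.263, 0.965]]
```

arm_command(moves=[3.13,-2.71,0,0,3.13,-2.71,0,0,3.13,-2.71,0,0,3.13,-2.71,0,0,3.13,-2.71,0,0,3.13,-2.71,0,0,3.13,-2.71,0,0,3.13,-2.71,0,0,3.13,-2.71,0,0,3.13,-2.71,0,0,3.13,-2.71,0,0,3.13,-2.71,0,0])

```text
time: 1.1
ee_pos: [0.4358, -0.2019, 0.2225]
eef_rot: [0.993, 0.118, -0.0, 0.0]
ft_force: [1.6, -0.9, -0.1]
width: 0.0868
grip_force: 0.0
```

arm_command(moves=[3.13,-2.71,0,0,3.13,-2.71,0,0,3.13,-2.71,0,0,3.13,-2.71,0,0,3.13,-2.71,0,0,3.13,-2.71,0,0,0,0,0,-7,0,0,0,-7,0,0,0,-7,0,0,0,-7,0,0,0,-7,0,0,0,-7])

```text
time: 2.1
ee_pos: [0.5797, -0.0018, 0.2221]
eef_rot: [0.884, 0.468, -0.0, -0.0]
ft_force: [-0.3, 0.3, -0.9]
width: 0.0867
grip_force: 0.0
```

arm_command(moves=[0,0,0,-7,0,0,0,-7,0,0,0,-7,0,0,0,-7,0,0,0,-7,0,0,0,-7,0,0,0,-5.4,0,0,0,0,0,0,0,0])

```text
time: 2.85
ee_pos: [0.5797, -0.0019, 0.2222]
eef_rot: [0.624, 0.781, -0.0, -0.0]
ft_force: [-0.7, -0.6, 0.4]
width: 0.087
grip_force: 0.0
```

```bash
python3 - <<'E'
from bench import r
from h import *
import json
W=r.camera_info("wrist");im=r.camera("wrist")
json.dump({k:np.asarray(v).tolist() for k,v in W.items()},open("w1.json","w"))
print(r.read_state()["joint_positions"])
cv2.imwrite("pics/w1.png",im[:,:,::-1])
E
```

```text
[ 0.63697465  0.35698627 -0.88842333  1.54898725  0.28029055  1.36991168
 -0.05520134]
```

View pics/w1.png

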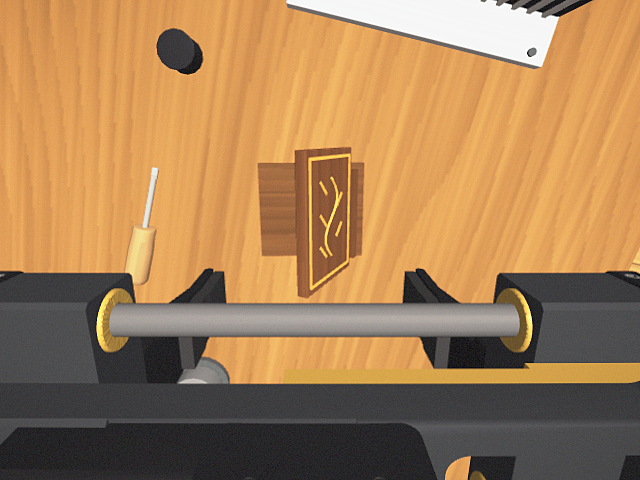

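The wrist view shows the plate's brass border with corners near (308,158), (351,152), (349,270) and (310,290), and the top edge as a strip at u≈297–308. The fingers are at u≈215 and 415, and the loupe, graver and station corner are clear of them.

```bash
python3 - <<'E'
from bench import r
from h import *
import json
T=r.camera_info("top");S=r.camera_info("scene");W=json.load(open("w1.json"))
im=cv2.imread("pics/w1.png")
m=cv2.inRange(cv2.cvtColor(im,cv2.COLOR_BGR2HSV),(18,130,120),(32,255,255));z=np.zeros_like(m);z[140:302,300:358]=m[140:302,300:358]
h=cv2.convexHull(cv2.findNonZero(z));q=cv2.approxPolyN(h,4,epsilon_percentage=-1.0,ensure_convex=True).reshape(-1,2).astype(float)
print(q.tolist())
c=q.mean(0)
pick=lambda sx,sy:q[np.argmax(((q-c)*[sx,sy*.4]).sum(1))]
# order: upper +y, upper -y, lower -y, lower +y ; wrist image: left=-x(upper edge), up=+y
wc=np.array([pick(-1,-1),pick(-1,1),pick(1,1),pick(1,-1)]);print(wc.tolist())
tc=np.array([(487,368),(692,322),(660,288),(480,322)])/3.9+[200,130]
sc=np.array([(240,100),(83,180),(125,300),(274,212)])/3.8+[270,215]
rs=[ray(ci,c) for ci,c in((W,wc),(S,sc),(T,tc))]
for sel in((0,1),(0,1,2)):
    P=np.array([tri([(rs[k][0],rs[k][1][i]) for k in sel]) for i in range(4)])
    c=P.mean(0);a=(P[0]-P[1]+P[3]-P[2])/2;b=(P[0]-P[3]+P[1]-P[2])/2
    yaw=np.arctan2(-a[0],a[1]);u=np.array([np.cos(yaw),np.sin(yaw),0])
    print(sel,P.round(4).tolist(),"face c",c.round(4),np.linalg.norm(a).round(4),np.linalg.norm(b).round(4),"yaw",np.degrees(yaw).round(2),"lean",np.degrees(np.arctan2(-b@u,b[2])).round(1))
    n=np.array([.883*u[0],.883*u[1],.469]);o=c-5e-3*n-.045*np.array([-.469*u[0],-.469*u[1],.883]);print("plate origin",o.round(4))
E
```

```text
[[305.0, 299.0], [310.0, 140.0], [349.0, 140.0], [359.0, 301.0]]
[[310.0, 140.0], [305.0, 299.0], [359.0, 301.0], [349.0, 140.0]]
(0, 1) [[0.5602, 0.0624, 0.1005], [0.5881, -0.0548, 0.113], [0.6446, -0.0578, 0.0736], [0.5962, 0.0707, 0.0304]] face c [0.5973 0.0051 0.0794] 0.1316 0.0717 yaw 17.24 lean 39.4
plate origin [0.6132 0.0101 0.0373]
(0, 1, 2) [[0.5621, 0.0585, 0.1043], [0.5881, -0.0563, 0.1128], [0.633, -0.0537, 0.0624], [0.5988, 0.0656, 0.0362]] face c [0.5955 0.0035 0.0789] 0.1221 0.0721 yaw 14.41 lean 34.5
plate origin [0.6117 0.0077 0.0368]
```

```bash
python3 - <<'E'
from bench import r
from h import *
import json
T=r.camera_info("top");S=r.camera_info("scene");W=json.load(open("w1.json"))
wc=np.array([(308.5,157),(310,291),(349.5,269.5),(351,152.5)])
tc=np.array([(487,368),(692,322),(660,288),(480,322)])/3.9+[200,130]
sc=np.array([(240,100),(83,180),(125,300),(274,212)])/3.8+[270,215]
rs=[ray(ci,c) for ci,c in((W,wc),(S,sc),(T,tc))]
for sel in((0,1),(0,1,2)):
    P=np.array([tri([(rs[k][0],rs[k][1][i]) for k in sel]) for i in range(4)])
    c=P.mean(0);a=(P[0]-P[1]+P[3]-P[2])/2;b=(P[0]-P[3]+P[1]-P[2])/2
    yaw=np.arctan2(-a[0],a[1]);u=np.array([np.cos(yaw),np.sin(yaw),0])
    print(sel,P.round(4).tolist(),"face c",c.round(4),np.linalg.norm(a).round(4),np.linalg.norm(b).round(4),"yaw",np.degrees(yaw).round(2),"lean",np.degrees(np.arctan2(-b@u,b[2])).round(1))
    n=np.array([.883*u[0],.883*u[1],.469]);o=c-5e-3*n-.045*np.array([-.469*u[0],-.469*u[1],.883]);print("plate origin",o.round(4))
yaw=np.radians(12.8)
# back-top edge of plate in wrist at z=.107: pixel column 297
print(onz(W,[(297,150),(298.5,296)],.1071).round(4))
E
```

```text
(0, 1) [[0.5641, 0.055, 0.1082], [0.5887, -0.0516, 0.1098], [0.6297, -0.0461, 0.0432], [0.6015, 0.0638, 0.0399]] face c [0.596  0.0053 0.0753] 0.1114 0.0784 yaw 13.73 lean 30.6
plate origin [0.6122 0.0092 0.0332]
(0, 1, 2) [[0.5633, 0.054, 0.1073], [0.5887, -0.0543, 0.1094], [0.6263, -0.0467, 0.039], [0.601, 0.0616, 0.0398]] face c [0.5948 0.0036 0.0739] 0.1112 0.0789 yaw 13.16 lean 29.1
plate origin [0.6111 0.0074 0.0318]
[[ 0.5539  0.0569  0.1071]
 [ 0.58   -0.06    0.1071]]
```

arm_command(moves=[0.12,-0.12,3.4,0,0.12,-0.12,3.4,0,0,0,3.4,0,0,0,3.3,0,0,0,0,0], fingers=100)

```text
time: 3.32
ee_pos: [0.5732, -0.0007, 0.0816]
eef_rot: [0.624, 0.781, -0.003, -0.004]
ft_force: [-1.4, -0.4, 0.0]
width: 0.087
grip_force: 0.0
```

arm_command(moves=[0,0,0,0,0,0,0,0,0,0,0,0,0,0,0,0,0,0,0,0,0,0,0,0], fingers=36, squeeze=3)

```text
time: 3.82
ee_pos: [0.5775, -0.0001, 0.0885]
eef_rot: [0.623, 0.782, 0.0, 0.001]
ft_force: [1.3, 0.3, 0.2]
width: 0.055
grip_force: 0.0
```

arm_command(moves=[0,0,0,0,0,0,0,0,0,0,0,0,0,0,0,0,0,0,0,0,0,0,0,0,0,0,0,0,0,0,0,0])

```text
time: 4.48
ee_pos: [0.577, 0.0, 0.0875]
eef_rot: [0.623, 0.782, -0.0, 0.0]
ft_force: [-0.1, -0.1, 0.9]
width: 0.0313
grip_force: 0.0
```

```bash
python3 - <<'E'
from bench import r
import cv2
cv2.imwrite("pics/w2.png",r.camera("wrist")[:,:,::-1])
E
```

```text
(no output)
```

View pics/w2.png

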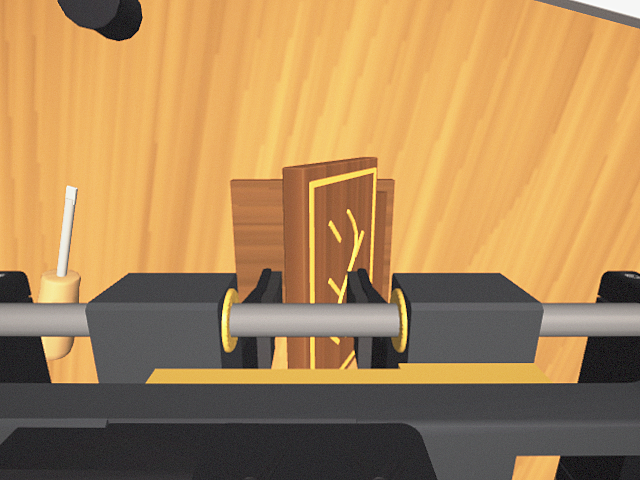

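The fingers straddle the plate's upper part: back finger at u≈265, front finger at u≈355, plate top strip at u≈284–310. Now I'll close lightly and swing it upright.

arm_command(moves=[0,0,0,0,0,0,0,0,0,0,0,0,0,0.4,-0.05,0,0,0.4,-0.05,0,0,0.4,-0.1,0,0,0.4,-0.1,0,0,0,0,0,0,0,0,0], fingers=0, squeeze=3)

```text
time: 5.28
ee_pos: [0.5932, 0.0037, 0.0909]
eef_rot: [0.623, 0.782, 0.0, 0.0]
ft_force: [0.6, -0.3, 4.6]
width: 0.0153
grip_force: 3.4
```

arm_command(moves=[0,0.3,-0.1,0,0,0.3,-0.1,0,0,0.3,-0.1,0,0,0.3,-0.1,0,0,0,0,0,0,0,0,0])

```text
time: 5.78
ee_pos: [0.6044, 0.0064, 0.0945]
eef_rot: [0.623, 0.782, 0.0, -0.0]
ft_force: [1.1, 0.1, -0.5]
width: 0.0111
grip_force: 3.0
```

```bash
python3 - <<'E'
from bench import r
import cv2,numpy as np
a=r.camera("wrist")[:,:,::-1];b=r.camera("scene")[215:325,260:420,::-1]
b=cv2.resize(b,None,fx=2.5,fy=2.5,interpolation=cv2.INTER_CUBIC)
a=cv2.resize(a[100:400,160:480],None,fx=1.25,fy=1.25)
o=np.zeros((375,800,3),np.uint8);o[:a.shape[0],:400]=a;o[:b.shape[0],400:]=b
cv2.imwrite("pics/w3.png",o);print(r.read_state()["joint_positions"].round(2) if hasattr(r.read_state()["joint_positions"],'round') else 0)
E
```

```text
[ 0.55  0.52 -0.82  1.63  0.41  1.17 -0.15]
```

View pics/w3.png

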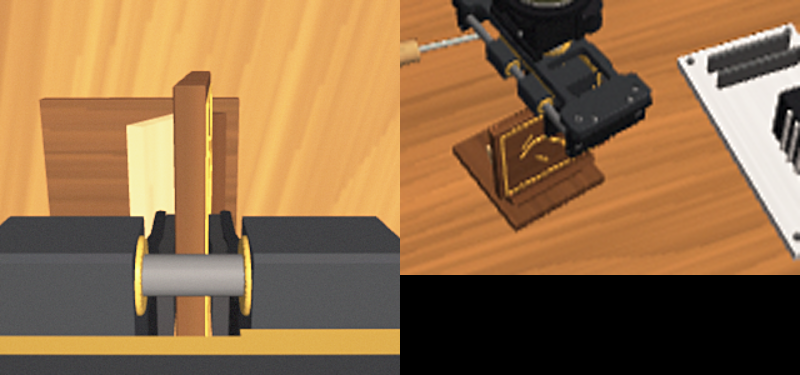

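The plate is nearly upright between the pads (11.1 mm opening) and clear of the slab. Now I'll firm up the grip and lift.

arm_command(moves=[0,0.2,-0.3,0,0,0.1,-0.4,0,0,0,-0.6,0,0,0,0,0,0,0,0,0], squeeze=12)

```text
time: 6.3
ee_pos: [0.6074, 0.0069, 0.108]
eef_rot: [0.623, 0.782, 0.0, 0.0]
ft_force: [-1.4, -0.4, -1.8]
width: 0.0102
grip_force: 12.0
```

arm_command(moves=[0,0,-1,0,0,0,-2,0,0,0,-2,0,0,0,-2,0,0,0,-2,0,0,0,-1,0,0,0,0,0,0,0,0,0], squeeze=25)

```text
time: 6.97
ee_pos: [0.6072, 0.0069, 0.2074]
eef_rot: [0.623, 0.782, -0.0, 0.0]
ft_force: [-0.3, 0.3, -1.0]
width: 0.0098
grip_force: 25.0
```

arm_command(moves=[2.91,-0.44,0,0,2.91,-0.44,0,0,2.91,-0.44,0,0,2.91,-0.44,0,0,2.91,-0.44,0,0,0,0,0,6.4,0,0,0,6.4,0,0,0,0,0,0,0,0])

```text
time: 7.72
ee_pos: [0.5528, 0.1434, 0.2064]
eef_rot: [0.705, 0.709, -0.001, -0.0]
ft_force: [-0.2, -0.7, -1.3]
width: 0.0101
grip_force: 25.0
```

```bash
python3 - <<'E'
from bench import r
from h import *
import json
st=r.read_state();W=r.camera_info("wrist")
a=r.camera("wrist")[:,:,::-1]
json.dump({k:np.asarray(v).tolist() for k,v in W.items()},open("w4.json","w"))
s=r.camera("scene")[:,:,::-1]
cv2.imwrite("pics/w4.png",a);cv2.imwrite("pics/s4.png",s)
print(st["ee_pos"],st["eef_rot"],st["joint_positions"])
p=np.array(st["ee_pos"]);S=r.camera_info("scene")
u,v=proj(S,p)[0];u,v=int(u),int(v);print(u,v)
b=cv2.resize(s[v-70:v+80,u-55:u+55],None,fx=2.9,fy=2.9,interpolation=cv2.INTER_CUBIC)
x=cv2.resize(a,None,fx=.75,fy=.75);o=np.zeros((435,800,3),np.uint8);o[:360,:480]=x;o[:b.shape[0],480:480+b.shape[1]]=b[:435,:320]
cv2.imwrite("pics/c4.png",o)
E
```

```text
[0.55283181 0.14341449 0.20637629] [ 7.05300089e-01  7.08908340e-01 -8.05009836e-04 -3.19457446e-04] [ 0.3945658   0.3497914  -0.8944748   1.59254529  0.27832304  1.33541299
 -0.53114524]
368 196
```

View pics/c4.png

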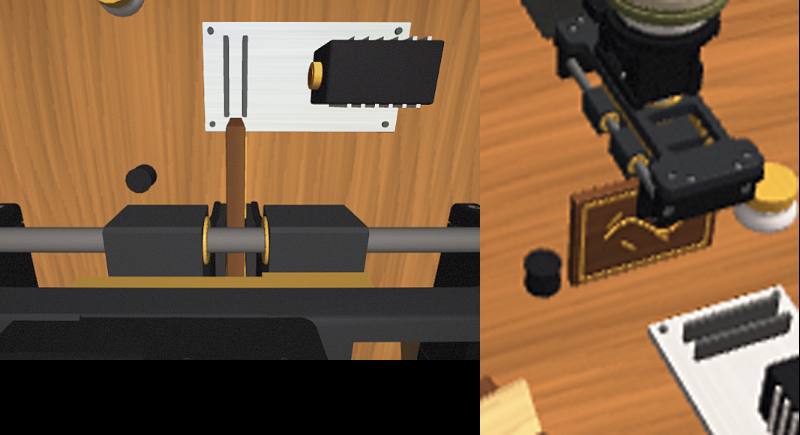

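The wrist half shows the slot walls at u≈226 and 244 (v≈36–117) on the white base, with the plate upright in the grip. The scene half shows the inlay facing +x, with the plate's lower corners at (575,285) and (712,245).

```bash
python3 - <<'E'
from bench import r
from h import *
import json
W=json.load(open("w4.json"));S=r.camera_info("scene");a=cv2.imread("pics/w4.png");s=cv2.imread("pics/s4.png")
g=cv2.cvtColor(a,cv2.COLOR_BGR2GRAY);m=((g<110)*255).astype(np.uint8);z=np.zeros_like(m);z[40:165,285:345]=m[40:165,285:345]
n,lab,st,c=cv2.connectedComponentsWithStats(z)
for i in range(1,n):
    if st[i,4]>150:
        pts=np.argwhere(lab==i)[:,::-1].astype(float)
        x,y,w,h=st[i,:4];print(st[i].tolist())
        for row in (y+15,y+h//2,y+h-15):
            xs=pts[pts[:,1]==row,0];print(row,xs.min(),xs.max(),onz(W,[(xs.min()-.5,row),(xs.max()+.5,row)],.036)[:,:2].round(4).tolist(),"L z.012",onz(W,[(xs.min()-.5,row)],.012)[0,:2].round(4))
        print("ends y",onz(W,[(x+w/2,y-.5),(x+w/2,y+h-.5)],.036)[:,1].round(4))
# base corners in wrist at z .012
hs=cv2.cvtColor(a,cv2.COLOR_BGR2HSV);m=cv2.inRange(hs,(0,0,130),(180,60,255));m[190:]=0;m[:,:260]=0;m[:,560:]=0
q=cv2.approxPolyN(cv2.convexHull(max(cv2.findContours(m,0,1)[0],key=cv2.contourArea)),4,epsilon_percentage=-1.0,ensure_convex=True).reshape(-1,2).astype(float)
print(q.tolist(),onz(W,q,.012).round(4).tolist())
# plate lower corners on plane x=.5578
o,v=ray(S,[(345.8,224.3),(393,210.5),(345.8,193.2)]);p=o+v*((.5578-o[0])/v[:,0])[:,None];print("plate BL,BR,TL",p.round(4).tolist())
E
```

```text
[298, 48, 8, 108, 682]
63 298.0 304.0 [[0.5383, 0.277], [0.5443, 0.277]] L z.012 [0.5372 0.2814]
102 299.0 304.0 [[0.539, 0.2456], [0.5442, 0.2456]] L z.012 [0.5379 0.2478]
141 299.0 304.0 [[0.5388, 0.2125], [0.5442, 0.2125]] L z.012 [0.5377 0.2123]
ends y [0.289  0.1998]
[323, 48, 7, 108, 692]
63 323.0 329.0 [[0.5597, 0.277], [0.5656, 0.2771]] L z.012 [0.5601 0.2815]
102 323.0 328.0 [[0.56, 0.2457], [0.5653, 0.2457]] L z.012 [0.5605 0.2479]
141 323.0 328.0 [[0.5604, 0.2126], [0.5658, 0.2126]] L z.012 [0.5609 0.2124]
ends y [0.2891 0.1999]
[[548.0, 29.0], [526.0, 175.0], [273.0, 175.0], [269.0, 29.0]] [[0.7617, 0.3107, 0.012], [0.7624, 0.1811, 0.012], [0.5123, 0.1797, 0.012], [0.5119, 0.3093, 0.012]]
plate BL,BR,TL [[0.5578, 0.0888, 0.1451], [0.5578, 0.2058, 0.1453], [0.5578, 0.0855, 0.242]]
```

```bash
python3 - <<'E'
from h import *
import json
W=json.load(open("w4.json"));a=cv2.imread("pics/w4.png")
for c in (309,314,319): print(c,[(rw,a[rw,c].tolist()) for rw in range(154,180,1)][::1] if c==314 else "")
print([ (x,a[200,x].tolist()) for x in range(296,334,2)])
for row in (156,157,158,159): print(row,onz(W,[(314,row)],.145)[0].round(4))
for row in range(166,176,2): print(row,onz(W,[(314,row)],.235)[0].round(4))
E
python3 - <<'E'
import sys;sys.path.insert(0,'.')
from h import *
from bench import r
S=r.camera_info("scene");s=cv2.imread("pics/s4.png")
b=cv2.resize(s[175:235,335:405],None,fx=8,fy=8,interpolation=cv2.INTER_CUBIC);cv2.imwrite("pics/s4z.png",b)
E
```

```text
309 
314 [(154, [230, 235, 233]), (155, [240, 243, 238]), (156, [223, 232, 222]), (157, [10, 34, 79]), (158, [37, 56, 92]), (159, [34, 60, 93]), (160, [38, 58, 92]), (161, [39, 56, 90]), (162, [43, 64, 100]), (163, [33, 54, 93]), (164, [36, 53, 88]), (165, [46, 65, 97]), (166, [37, 60, 93]), (167, [32, 54, 91]), (168, [46, 67, 103]), (169, [55, 83, 120]), (170, [50, 79, 117]), (171, [44, 73, 110]), (172, [48, 79, 117]), (173, [50, 78, 116]), (174, [47, 78, 118]), (175, [47, 79, 117]), (176, [47, 76, 116]), (177, [44, 72, 113]), (178, [40, 73, 111]), (179, [46, 78, 116])]
319 
[(296, [75, 130, 186]), (298, [72, 128, 187]), (300, [68, 125, 179]), (302, [41, 57, 96]), (304, [50, 75, 115]), (306, [50, 80, 115]), (308, [49, 77, 113]), (310, [44, 75, 112]), (312, [49, 76, 115]), (314, [46, 76, 115]), (316, [54, 81, 122]), (318, [52, 80, 122]), (320, [48, 78, 123]), (322, [51, 81, 127]), (324, [56, 83, 129]), (326, [50, 79, 125]), (328, [86, 187, 234]), (330, [75, 133, 196]), (332, [73, 137, 203])]
156 [0.5531 0.2046 0.145 ]
157 [0.5531 0.204  0.145 ]
158 [0.5531 0.2034 0.145 ]
159 [0.5531 0.2028 0.145 ]
166 [0.5533 0.2053 0.235 ]
168 [0.5533 0.2045 0.235 ]
170 [0.5533 0.2038 0.235 ]
172 [0.5533 0.2031 0.235 ]
174 [0.5533 0.2024 0.235 ]
```

View pics/s4z.png

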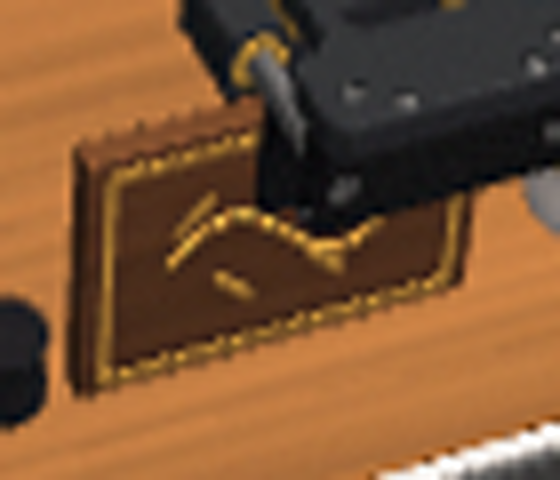

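The wrist view puts the plate's +y end at y≈0.204, so it sits about 1 mm off the TCP, level, with its bottom 61 mm below the TCP. The slot centre is (0.552, 0.244). The close-up confirms the plate is level with the inlay facing +x. Moving over the slot.

arm_command(moves=[2.5,-0.01,0,0,2.5,-0.01,0,0,2.5,-0.01,0,0,2.5,-0.01,0,0,0,0,2,0,0,0,2.5,0,0,0,2.5,0,0,0,2,0,0,0,0,0,0,0,0,0])

```text
time: 8.65
ee_pos: [0.5523, 0.2433, 0.1169]
eef_rot: [0.706, 0.708, -0.001, -0.001]
ft_force: [1.0, 0.8, -0.1]
width: 0.0094
grip_force: 25.0
```

arm_command(moves=[0,0,0.7,0,0,0,0.7,0,0,0,0.7,0,0,0,0.6,0,0,0,0.5,0,0,0,0.4,0,0,0,0,0,0,0,0,0])

```text
time: 9.32
ee_pos: [0.5526, 0.2438, 0.0814]
eef_rot: [0.706, 0.708, -0.0, -0.0]
ft_force: [-0.3, -0.0, -0.8]
width: 0.0097
grip_force: 25.0
```

arm_command(moves=[0,0,0.2,0,0,0,0.2,0,0,0,0.2,0,0,0,0,0,0,0,0,0], squeeze=10)

```text
time: 9.73
ee_pos: [0.5526, 0.2438, 0.0754]
eef_rot: [0.706, 0.708, -0.0, -0.0]
ft_force: [-0.2, 0.3, -1.3]
width: 0.0101
grip_force: 10.0
```

arm_command(moves=[0,0,0.1,0,0,0,0.1,0,0,0,0,0,0,0,0,0])

```text
time: 10.07
ee_pos: [0.5531, 0.2439, 0.0741]
eef_rot: [0.707, 0.708, 0.0, 0.0]
ft_force: [-0.3, -1.0, 4.7]
width: 0.0098
grip_force: 10.0
```

arm_command(moves=[0,0,-0.05,0,0,0,0,0,0,0,0,0], squeeze=3)

```text
time: 10.32
ee_pos: [0.5527, 0.2439, 0.0741]
eef_rot: [0.706, 0.708, 0.0, 0.0]
ft_force: [-0.2, -0.5, 2.9]
width: 0.0102
grip_force: 3.0
```

arm_command(moves=[0,0,0,0,0,0,0,0,0,0,0,0,0,0,0,0], fingers=15)

```text
time: 10.65
ee_pos: [0.5525, 0.2438, 0.0739]
eef_rot: [0.706, 0.708, -0.0, -0.0]
ft_force: [0.1, -1.1, -0.1]
width: 0.013
grip_force: 0.0
```

arm_command(moves=[0,0,0,0,0,0,0,0,0,0,0,0,0,0,0,0], fingers=30)

```text
time: 10.98
ee_pos: [0.5527, 0.2438, 0.074]
eef_rot: [0.706, 0.708, -0.0, 0.0]
ft_force: [-0.1, 0.3, 0.1]
width: 0.0247
grip_force: 0.0
```

arm_command(moves=[0,0,-0.5,0,0,0,-1.5,0,0,0,-3,0,0,0,-3,0,0,0,-3,0,-3,0,-2,0,-4,0,0,0,-3,0,0,0,0,0,0,0,0,0,0,0])

```text
time: 11.82
ee_pos: [0.5534, 0.1417, 0.2054]
eef_rot: [0.708, 0.706, 0.0, 0.001]
ft_force: [0.0, 1.1, -0.6]
width: 0.0258
grip_force: 0.0
```

```bash
python3 - <<'E'
from bench import r
from h import *
import json
W=r.camera_info("wrist");a=r.camera("wrist")[:,:,::-1];s=r.camera("scene")[:,:,::-1];S=r.camera_info("scene")
json.dump({k:np.asarray(v).tolist() for k,v in W.items()},open("w5.json","w"))
cv2.imwrite("pics/w5.png",a);cv2.imwrite("pics/s5.png",s)
print(r.read_state()["ee_pos"],r.read_state()["joint_positions"])
b=cv2.resize(s[195:320,360:480],None,fx=2.65,fy=2.65,interpolation=cv2.INTER_CUBIC)
x=cv2.resize(a,None,fx=.75,fy=.75);o=np.zeros((360,800,3),np.uint8);o[:,:480]=x;o[:b.shape[0],480:480+b.shape[1]]=b[:360]
cv2.imwrite("pics/c5.png",o)
E
```

```text
[0.55276601 0.14485897 0.20507925] [ 0.39852634  0.35133793 -0.90182321  1.59587699  0.28163309  1.33046326
 -0.53802885]
```

View pics/c5.png

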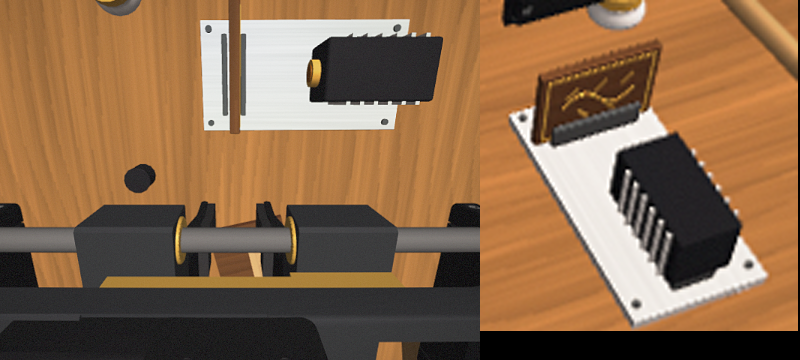

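The plate stands upright in the slot with the inlay towards the laser. I'll check centring from its near end (about (313,177) full size) and refine the green cap position.

```bash
python3 - <<'E'
from h import *
import json
from bench import r
W=json.load(open("w5.json"));a=cv2.imread("pics/w5.png");S=r.camera_info("scene");T=r.camera_info("top")
rows=[(rw,a[rw,313].tolist()) for rw in range(168,184)];print(rows)
for row in (174,176,178,180): print(row,onz(W,[(313,row)],.102)[0].round(4),onz(W,[(313,row)],.012)[0].round(4))
for row in (40,100,160):
    xs=[x for x in range(300,330) if a[row,x,0]<100 and int(a[row,x,2])-int(a[row,x,0])>40]; print(row,min(xs),max(xs),onz(W,[((min(xs)+max(xs))/2,row)],.102)[0].round(4))
s=cv2.imread("pics/scene0.png");t=cv2.imread("pics/top0.png")
R1=[]
for im,ci in((t,T),(s,S)):
    m=cv2.inRange(cv2.cvtColor(im,cv2.COLOR_BGR2HSV),(50,150,100),(75,255,255));n,_,st,c=cv2.connectedComponentsWithStats(m)
    c=[c[i] for i in range(1,n) if st[i,4]>40];k=max(c,key=lambda q:q[0]) if im is s else min(c,key=lambda q:q[0])
    o,v=ray(ci,k);R1.append((o,v[0]))
print("cap",tri(R1).round(4))
E
```

```text
[(168, [57, 87, 134]), (169, [50, 83, 129]), (170, [52, 86, 131]), (171, [45, 81, 126]), (172, [50, 85, 130]), (173, [49, 86, 131]), (174, [47, 84, 129]), (175, [50, 86, 134]), (176, [49, 82, 129]), (177, [44, 69, 114]), (178, [45, 81, 118]), (179, [70, 121, 180]), (180, [72, 128, 181]), (181, [71, 124, 177]), (182, [66, 118, 175]), (183, [67, 119, 176])]
174 [0.5536 0.1879 0.102 ] [0.5533 0.1792 0.012 ]
176 [0.5536 0.1864 0.102 ] [0.5533 0.1773 0.012 ]
178 [0.5536 0.185  0.102 ] [0.5533 0.1753 0.012 ]
180 [0.5535 0.1835 0.102 ] [0.5533 0.1733 0.012 ]
40 306 319 [0.5535 0.2771 0.102 ]
100 306 321 [0.5541 0.2391 0.102 ]
160 307 319 [0.5536 0.198  0.102 ]
cap [ 0.4926 -0.2464  0.0616]
```

The plate is centred (y centre 0.2447 against the slot's 0.2444). Next, the green plunger at (0.4926, −0.2464).

arm_command(moves=[-3.9,-0.6,0,0,-3.9,-0.6,0,0,-3.9,-0.6,0,0,-3.9,-0.6,0,0,-3.9,-0.6,0,0,-3.9,-0.6,0,0,-3.9,-0.6,0,0,-3.9,-0.6,0,0,-3.9,-0.6,0,0,-3.9,-0.6,0,0,0,0,0,0,0,0,0,0], fingers=0, squeeze=10)

```text
time: 12.92
ee_pos: [0.4937, -0.2471, 0.204]
eef_rot: [0.707, 0.707, 0.0, -0.0]
ft_force: [0.1, 0.7, -0.5]
width: 0.0002
grip_force: 0.0
```

arm_command(moves=[0,0,3,0,0,0,3,0,0,0,3,0,0,0,2,0,0,0,1.5,0,0,0,0.5,0,0,0,0,0,0,0,0,0])

```text
time: 13.58
ee_pos: [0.4947, -0.245, 0.075]
eef_rot: [0.706, 0.709, 0.0, 0.0]
ft_force: [-0.3, 0.6, 0.7]
width: 0.0002
grip_force: 0.0
```

arm_command(moves=[0,0,0.2,0,0,0,0.2,0,0,0,0.2,0,0,0,0.2,0,0,0,0,0,0,0,0,0])

```text
time: 14.08
ee_pos: [0.4935, -0.2463, 0.066]
eef_rot: [0.706, 0.708, -0.0, -0.0]
ft_force: [-0.4, -0.2, -0.7]
width: 0.0008
grip_force: 0.0
```

arm_command(moves=[0,0,0.2,0,0,0,0.2,0,0,0,0.2,0,0,0,0,0,0,0,0,0,0,0,0,0])

```text
time: 14.58
ee_pos: [0.4939, -0.2464, 0.0603]
eef_rot: [0.706, 0.708, 0.0, 0.0]
ft_force: [-0.5, -0.1, 4.4]
width: 0.0005
grip_force: 2.3
```

arm_command(moves=[0,0,0.2,0,0,0,0.2,0,0,0,0,0,0,0,0,0,0,0,0,0])

```text
time: 15.0
ee_pos: [0.4939, -0.2464, 0.0565]
eef_rot: [0.706, 0.708, 0.0, 0.0]
ft_force: [-2.5, -0.1, 7.1]
width: 0.0005
grip_force: 3.5
```

```bash
python3 - <<'E'
from bench import r
from h import *
import numpy as np
z=[];f=[]
s=r.camera("scene")[:,:,::-1];t=r.camera("top")[:,:,::-1]
for i in range(5):
    st=r.read_state();z.append(st["ee_pos"][2]);f.append(st["ft_force"][2]);r.camera("top")
print(np.mean(z),np.mean(f),f)
b=cv2.resize(s[235:345,140:250],None,fx=5,fy=5,interpolation=cv2.INTER_CUBIC);cv2.imwrite("pics/s6.png",b)
cv2.imwrite("pics/s6f.png",s);cv2.imwrite("pics/t6f.png",t)
E
```

```text
0.0565066879496998 6.840946542575838 [np.float64(6.561715240218563), np.float64(7.238068409613038), np.float64(6.85590024828971), np.float64(6.742143176702991), np.float64(6.80690563805489)]
```

View pics/s6.png

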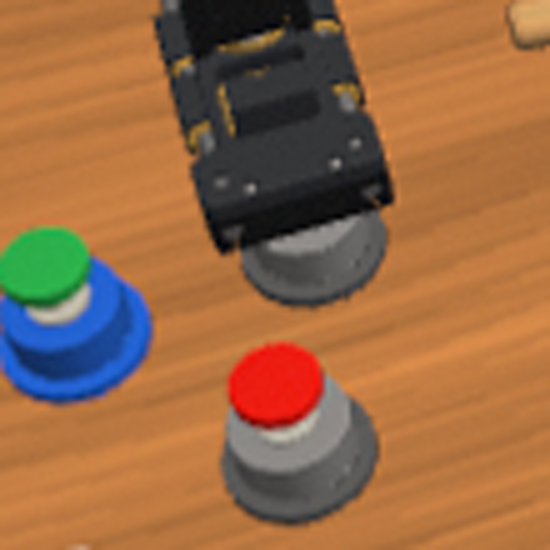

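The red stop is free and the gripper is over the grey-bodied green plunger (centre about (310,240)). Both height and force give about 7.5 mm of travel, so I'll add 0.5 mm.

arm_command(moves=[0,0,0.05,0,0,0,0,0,0,0,0,0,0,0,0,0])

```text
time: 15.68
ee_pos: [0.4939, -0.2464, 0.056]
eef_rot: [0.706, 0.708, 0.0, 0.0]
ft_force: [-0.9, 0.5, 6.6]
width: 0.0005
grip_force: 3.6
```

```bash
python3 - <<'E'
from bench import r
import cv2,numpy as np
s5=cv2.imread("pics/s5.png");s6=r.camera("scene")[:,:,::-1]
d=np.abs(s5[200:320,360:480].astype(int)-s6[200:320,360:480]).max(2);print("changed px near station",(d>60).sum())
f=[];z=[]
for i in range(6): st=r.read_state();f.append(st["ft_force"][2]);z.append(st["ee_pos"][2]);r.camera("top")
z,f=np.mean(z),np.mean(f);print(z,f)
if abs(z-.056)<.0008 and 6.2<f<8.3 and (d>60).sum()<150: print(r.close_job())
E
```

```text
changed px near station 70
0.0560239929790002 7.306086472328928
the job is handed in; nothing more can be done
None
```

I handed the job in: the plate stands released in the slot, on the floor, centred to within about 1 mm and with the inlay towards the laser, and the arm is holding the green plunger at about 8 mm (7.3 N), with the red stop unpressed.

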